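Last stir of the drying desiccant, then hot plate off

TASK

The desiccant beads in the pot on the hot plate need a last stir: take the wooden-handled stirrer out of its copper pipe stand, put its foot right down among the beads, close to the pot's floor, and stir round the pot for a good two full turns or more, about midway between the middle and the wall, so that the beads are pushed along from where they lay, keeping every bead in the pot and the pot on its heating disc. Then stand the stirrer back in the pipe stand and let go, and switch the hot plate off by turning its dial until the white line points at the off mark. Leave the other things on the bench where they are.

Things in the scene. Friction and masses are not known exactly. Their poses are not given: they have to be found in the camera images.
- stirrer: Stirring rod, 180 mm long, about 0.16 kg, standing upright in the pipe stand at the start. Round steel foot 16 mm in diameter and 14 mm high with a flat end, steel shank 10 mm in diameter, turned wooden handle 22 mm in diameter from 110 to 180 mm above the foot's end. Origin at the centre of the foot's flat end; z runs along the rod towards the handle. It is round: its yaw means nothing.
- stirrer_handle (a point): Middle of the stirrer's wooden handle, on its axis, 145 mm from the foot's end.
- stand: Pipe stand, fixed to the bench: upright offcut of copper pipe, 41 mm outside and 37 mm inside diameter, open at the top, brazed on a steel base plate 80 x 80 x 6 mm. Origin at the centre of the plate's underside, on the bench, on the pipe's axis; z up. The pipe's inner floor (the plate) is 6 mm above the origin; the pipe is 80 mm tall.
- stand_mouth (a point): Centre of the pipe stand's open mouth, 86 mm above the bench.
- pot: Plain round steel pot standing loose on the hot plate's disc, about 0.95 kg: 126 mm outside diameter, 3 mm wall and floor, 62 mm tall, two opposite loop handles near the rim that reach 89 mm from the axis along the pot's own x axis. Origin at the centre of its underside; z up; inner floor 3 mm above the origin, inner radius 60 mm, rim 62 mm above the origin. It slides if the stirrer pushes hard on its wall.
- hotplate: Electric hot plate, fixed to the bench: white enamelled case 230 (x) x 320 (y) mm, its top 55 mm above the bench. Origin on the bench under the case's centre; x away from the robot when not turned, y to the left, z up. The dial stands on a dark strip on its -y side, the round dark heating disc (156 mm) on its +y side. The off mark is the long white bar with a dot beyond it, printed on the strip on the +x side of the dial; the short ticks round the rest are heat settings.
- disc (a point): Centre of the heating disc's top, 68 mm above the bench, 50 mm to +y of the hot plate's centre: the pot stands over it.
- dial (a joint): Angle of the dial in rad: 0 when its white line points at the off mark (the hot plate's +x), growing as the dial turns clockwise seen from above. It turns either way without a click, with light friction (about 0.04 N m), and stays where it is left; at the start it stands 0.6 to 1.5 rad clockwise of off. No stop at off.
- dial_grip (a point): On the dial's axis, 78.5 mm above the bench, at a height to grip: the dial is a black skirt 50 mm in diameter, top 62.5 mm above the bench, crossed by an upright bar 46 mm long, 12 mm thick and 26 mm tall (top 88.5 mm above the bench). The bar lies along the pointing direction; the white line marks the end that points. 115 mm to -y of the hot plate's centre.
- bead0_center (a point): Centre of one of the nine equal desiccant beads in the pot: smooth white balls, 24 mm in diameter, 12 g each, one layer on the pot's floor; they roll and slip easily (friction about 0.12) and move aside for the stirrer's foot.
- bead1_center (a point): Centre of one of the nine equal desiccant beads in the pot: smooth white balls, 24 mm in diameter, 12 g each, one layer on the pot's floor; they roll and slip easily (friction about 0.12) and move aside for the stirrer's foot.
- bead2_center (a point): Centre of one of the nine equal desiccant beads in the pot: smooth white balls, 24 mm in diameter, 12 g each, one layer on the pot's floor; they roll and slip easily (friction about 0.12) and move aside for the stirrer's foot.
- bead3_center (a point): Centre of one of the nine equal desiccant beads in the pot: smooth white balls, 24 mm in diameter, 12 g each, one layer on the pot's floor; they roll and slip easily (friction about 0.12) and move aside for the stirrer's foot.
- bead4_center (a point): Centre of one of the nine equal desiccant beads in the pot: smooth white balls, 24 mm in diameter, 12 g each, one layer on the pot's floor; they roll and slip easily (friction about 0.12) and move aside for the stirrer's foot.
- bead5_center (a point): Centre of one of the nine equal desiccant beads in the pot: smooth white balls, 24 mm in diameter, 12 g each, one layer on the pot's floor; they roll and slip easily (friction about 0.12) and move aside for the stirrer's foot.
- bead6_center (a point): Centre of one of the nine equal desiccant beads in the pot: smooth white balls, 24 mm in diameter, 12 g each, one layer on the pot's floor; they roll and slip easily (friction about 0.12) and move aside for the stirrer's foot.
- bead7_center (a point): Centre of one of the nine equal desiccant beads in the pot: smooth white balls, 24 mm in diameter, 12 g each, one layer on the pot's floor; they roll and slip easily (friction about 0.12) and move aside for the stirrer's foot.
- bead8_center (a point): Centre of one of the nine equal desiccant beads in the pot: smooth white balls, 24 mm in diameter, 12 g each, one layer on the pot's floor; they roll and slip easily (friction about 0.12) and move aside for the stirrer's foot.
- drier: Bystander: blue canister (filter drier) standing loose on the bench, 64 mm in diameter, 155 mm tall with a brass nut on top. Origin under its centre. It and the pipe stand may be on either side of the hot plate.
- wrench: Bystander: adjustable wrench lying loose, 190 mm long, 11 mm thick. Origin under it near its middle, x along it.
- bend: Bystander: copper U-bend lying loose, 22 mm pipe, 112 x 82 mm. Origin at the bend's centre, on the bench.
There are look-alikes about, which are no part of the job. What is shaped like the stirrer but green or purple is not meant.

How it is judged:
By the outcome, as a careful person would: the job done as asked, in the order asked, and still so for the second after the job is handed in, with the robot touching nothing.
It also fails if it takes over 70 s, if anything falls off the work surface, if the arm or the gripper's body presses on something with over 40 N, if the wrist force passes 120 N, or if a joint passes its speed limit or range.

ROBOT

A 7-joint arm with a two-finger parallel gripper is mounted at the origin on the work surface. World frame = base frame: x ahead of the robot, y to its left, z up, the work surface at z = 0. Lengths are in m, angles in rad, forces in N, time in s.
With the tool pointing down it reaches from about 0.35 to 0.9 m from the base axis. Payload 19.9 kg.
Tool frame: the origin (TCP) lies at the very end of the fingers, on their centre line; the grasp point (between the pads) lies 19 mm behind it; z points along the fingers, y is the line along which they close (so a half turn about z gives the same grasp; the last joint's range is limited). The gripper opens to 94 mm and grips with 3 to 60 N. Pads are 16 mm wide; open, the fingers measure 119 mm over their backs; the gripper's body (75 mm by 177 mm) begins 78 mm behind the grasp point.
Start: joints at [-1.226, 0.417, -0.01, 1.614, 0.005, 1.111, -0.053], TCP at [0.236, 0.579, 0.205] pointing down, gripper open.
Joint ranges: [-2.81, 2.81], [-0.39, 2.02], [-1.27, 1.25], [0.06, 2.57], [-1.19, 4.33], [0.19, 2], [-2.82, 2.82]. Speed limits (rad/s): [1.89, 1.89, 2.39, 2.39, 3.01, 3.01, 3.01].

INTERFACE

Orientations are given as a unit quaternion [w, x, y, z].
In Python, from rig import observe, eyes, r gives the robot as it stands. The module is installed in compiled form; this text tells all that it offers.
- The arm moves only by the tool drive_tool, never from a script. Its argument "plan" is a list of rows, each a list of 7 numbers: the shift along the tool's x, y, z each as a share of 0.4 m, from -1 to 1, then the turn, a rotation vector about the tool's x, y, z each as a share of pi/2 rad, from -1 to 1, then the opening, from 0 (shut) to 1 (fully open). A call has 1 to 12 rows; each row is the pose to reach, as a shift and turn from the pose commanded when the call began, along the tool's axes at that moment; what a row does not reach only later rows make up. A row lasts 1/12 s, in which the tool goes at most 41.7 mm and 7.16 degrees, less where a joint would pass 70% of its speed; a pose out of reach is approached as far as the arm can. A call with a number of a shift or a turn outside -1 to 1 is refused whole. A call with a gripper value outside its range is refused whole. The fingers move at their own pace and stop on an object; "newtons" is the grip in N (left out, the last holds). Time passes only in rows, so rows that repeat a pose let the fingers close. It gives the time, the measured TCP pose, the force, the opening and the grip force at its end, in the units of the state.
- observe(): the state, without advancing time (a new reading comes with each control period).
- eyes.get_image(name): name is "side" or "top"; returns the picture (480x640x3 uint8, blue, green, red); there is no depth.
- eyes.camera_params(name): a dict with "fx", "fy", "cx", "cy" (pixels), "k1" (the pictures are not rectified: a ray, as slopes to the right and down, at radius r is drawn at 1 + k1 r^2 times it, then the intrinsics apply), "rvec" (rotation vector, rad) and "tvec" (3), from world to camera coordinates, as OpenCV has them. Camera axes: x right, y down, z forward; pixel columns grow to the right and rows downward; lengths in m; the calibration is good to about 2 mm. A picture is of the moment at which its call begins. camera_params takes no time and is no camera call.
- r.finish_job(): hands the job in; it is judged then, once.
The state is a dict: "time": time; "q": joint angles; "qd": joint speeds; "joint_torque": joint torques, N m; "tcp_pos": TCP position; "tcp_rot": TCP orientation; "wrist_force": force on the tool from outside, world axes, zero at the start; "ft_torque": the same for the moment, N m; "opening": finger opening in m; "gripper_force": force on a finger pad.
Only numpy, scipy, OpenCV 4.12 (cv2) and the standard library are available. Lean on these libraries where they do the work, as an engineer would, in place of code of your own. Each camera call takes 0.05 s, during which the arm holds its last target. There are 200 camera calls.

## Working session

There is one attempt and no reset: what is moved stays moved. The work goes in short steps, Python scripts to look and compute and a tool call to move; the robot and the scene stay as the last step left them, time stands still between calls to the robot, and variables do not carry over. Pictures are saved under pics/ and viewed, at most 10 in all, crops included, and the job is handed in when it is done.

Besides the shell and the picture viewer there is one more tool, called after "Request:" by a JSON object that holds its "api" and its "payload". drive_tool: Moves the arm, as the interface text tells. Its arguments: {"type":"object","properties":{"plan":{"type":"array"},"newtons":{"type":"number"}},"required":["plan"]}

```bash
mkdir -p pics; cat > h.py <<'E'
import numpy as np, cv2
from rig import observe, eyes, r
def cam(n):
    p=eyes.camera_params(n); K=np.array([[p['fx'],0,p['cx']],[0,p['fy'],p['cy']],[0,0,1.]])
    return K,np.array([p['k1'],0,0,0,0.]),cv2.Rodrigues(np.array(p['rvec'],float))[0],np.array(p['tvec'],float).ravel()
def w(n,u,v,z):
    K,d,R,t=cam(n); x=cv2.undistortPoints(np.array([[[u,v]]],float),K,d).ravel()
    D=R.T@np.array([x[0],x[1],1]); C=-R.T@t
    return (C+D*(z-C[2])/D[2]).round(4)
def px(n,P):
    K,d,R,t=cam(n); return cv2.projectPoints(np.array(P,float).reshape(-1,3),cv2.Rodrigues(R)[0],t,K,d)[0].reshape(-1,2).round(1)
E
python3 - <<'E'
from h import *
for n in('top','side'):
    im=eyes.get_image(n); cv2.imwrite(f'pics/{n}0.png',im)
    K,d,R,t=cam(n);print(n,K[0,0],(-R.T@t).round(3),d[0])
s=observe();print(s['time'],s['tcp_pos'],s['tcp_rot'],s['opening'])
E
```

```text
top 570.4428488226333 [0.4   0.021 1.288] -0.10905744077613982
side 557.38815566333 [0.377 0.862 0.794] -0.1169765111104188
0.1 [0.23562499 0.57851518 0.20490512] [-8.09163013e-05  1.92191819e-01  9.81357228e-01 -5.36708110e-04] 0.0943082225230957
```

View pics/top0.png

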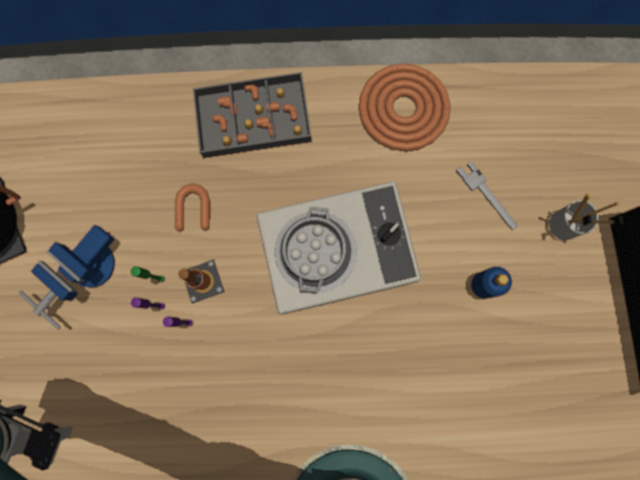

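View pics/side0.png

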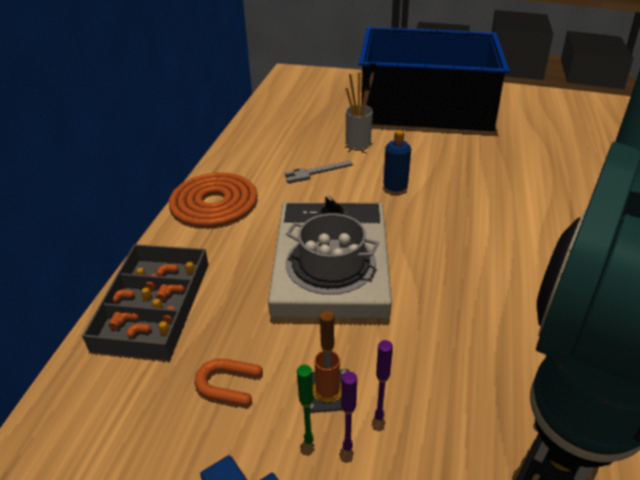

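The images show these candidates in the top view:
- Brown-handled rod in the copper pipe at (190–210, 280). This is the stirrer: it has a wooden handle and stands in the pipe stand.
- Green rod at (140, 273) and purple rods at (140, 303) and (170, 322). These are the look-alikes.

I'll confirm the stirrer in one enlarged crop, next to the hot plate.

```bash
python3 - <<'E'
from h import *
a=cv2.imread('pics/top0.png'); b=cv2.imread('pics/side0.png')
A=cv2.resize(a[170:330,245:425],None,fx=3.3,fy=3.3,interpolation=cv2.INTER_CUBIC)
cv2.imwrite('pics/cA.png',cv2.convertScaleAbs(A,alpha=1.5))
B=cv2.resize(a[240:340,120:240],None,fx=4,fy=4,interpolation=cv2.INTER_CUBIC)
C=cv2.resize(b[300:420,285:365],None,fx=4,fy=4,interpolation=cv2.INTER_CUBIC)[:480]
B=cv2.copyMakeBorder(B,0,80,0,0,cv2.BORDER_CONSTANT)
cv2.imwrite('pics/cB.png',cv2.convertScaleAbs(np.hstack([B,C]),alpha=1.5))
E
```

```text
(no output)
```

View pics/cA.png

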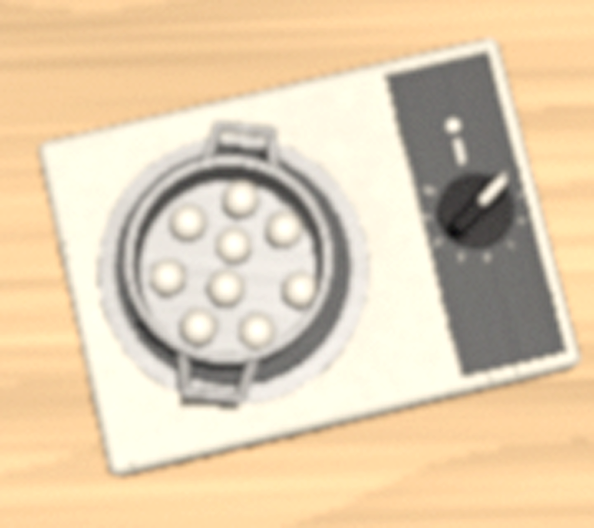

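View pics/cB.png

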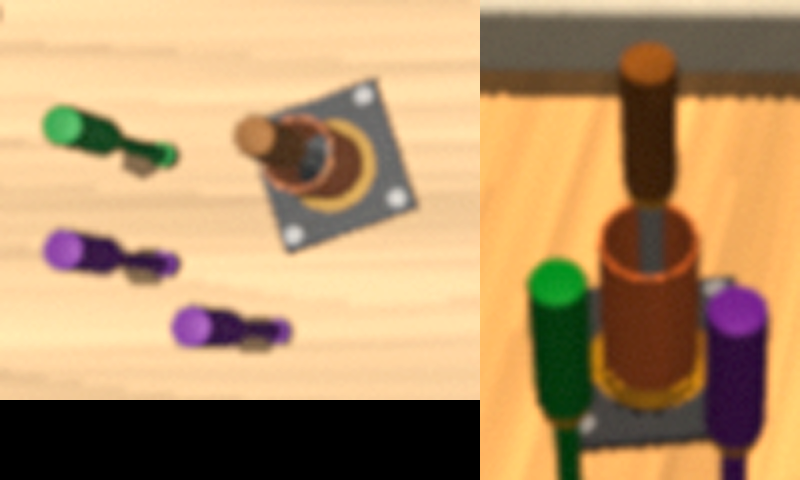

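```bash
cat >> h.py <<'E'
def tri(a,b):
    M=[];y=[]
    for n,(u,v) in(('top',a),('side',b)):
        K,d,R,t=cam(n);x=cv2.undistortPoints(np.array([[[u,v]]],float),K,d).ravel()
        for i in(0,1): M.append(R[i]-x[i]*R[2]); y.append(x[i]*t[2]-t[i])
    s=np.linalg.lstsq(np.array(M),np.array(y),rcond=None);return s[0].round(4),s[1]
E
python3 - <<'E'
from h import *
A=lambda u,v:((u+.5)/3.3-.5+245,(v+.5)/3.3-.5+170)
B=lambda u,v:((u+.5)/4-.5+120,(v+.5)/4-.5+240)
C=lambda u,v:((u-480+.5)/4-.5+285,(v+.5)/4-.5+300)
print('handle top',tri(B(256,135),C(648,63)), w('top',*B(256,135),.186),w('side',*C(648,63),.186))
print('mouth',tri(B(299,156),C(649,240)), w('top',*B(299,156),.086),w('side',*C(649,240),.086))
pl=[w('top',*B(*p),.006) for p in((363,96),(397,198),(293,235))];print('bolts',pl,(pl[0]+pl[2])/2)
c=np.array([w('top',*A(*p),.055) for p in((40,147),(493,40),(580,365),(115,475))])
print('case',c,c.mean(0))
ux=c[0]-c[3]+c[1]-c[2];uy=c[0]-c[1]+c[3]-c[2];print('yaw',np.arctan2(ux[1],ux[0]),np.arctan2(-uy[0],uy[1]),np.linalg.norm(ux)/2,np.linalg.norm(uy)/2)
print('pot',w('top',*A(225,261),.130))
# bar: line tip & other end on top of bar .0885
p,q=w('top',*A(505,178),.0885),w('top',*A(453,235),.0885);print('bar',p,q,(p+q)/2,np.arctan2(*(p-q)[1::-1]),'skirt',w('top',*A(477,211),.0625))
print('off',w('top',*A(453,125),.0555),w('top',*A(461,160),.0555))
print('green',w('top',*B(64,125),.18),w('top',*B(65,250),.18),w('top',*B(192,327),.18))
E
```

```text
handle top (array([0.5136, 0.3144, 0.1821]), array([4.17159508e-07])) [0.5137 0.3135 0.186 ] [0.5123 0.3179 0.186 ]
mouth (array([0.5129, 0.3177, 0.0819]), array([2.13341313e-07])) [0.5122 0.3166 0.086 ] [0.5125 0.3209 0.086 ]
bolts [array([0.553 , 0.2997, 0.006 ]), array([0.4945, 0.2801, 0.006 ]), array([0.475 , 0.3395, 0.006 ])] [0.514  0.3196 0.006 ]
case [[ 0.6543  0.1861  0.055 ]
 [ 0.719  -0.1202  0.055 ]
 [ 0.4982 -0.1674  0.055 ]
 [ 0.435   0.1388  0.055 ]] [0.576625 0.009325 0.055   ]
yaw 0.21151226910104462 0.20585824648583126 0.22506569041059987 0.31285566160771333
pot [0.5632 0.0613 0.13  ]
bar [ 0.6181 -0.1198  0.0885] [ 0.5818 -0.0846  0.0885] [ 0.59995 -0.1022   0.0885 ] -0.7700147616168533 skirt [ 0.6013 -0.1034  0.0625]
off [ 0.6611 -0.0906  0.0555] [ 0.6372 -0.0949  0.0555]
green [0.5216 0.4121 0.18  ] [0.4598 0.4103 0.18  ] [0.4211 0.3461 0.18  ]
```

The crop confirms it: the brown wooden rod stands upright in the copper pipe. Its handle top is at about (184, 274) in the top view and (327, 316) in the side view. The dial line is about 0.98 rad clockwise of off. First I'll move above the stirrer.

Request:
{"api": "drive_tool", "payload": {"plan": [[0, 0, -0.13, 0, 0, 0, 1], [0, 0, -0.13, 0, 0, 0, 1], [-0.892, -0.348, -0.13, 0, 0, 0, 1], [-0.892, -0.348, -0.13, 0, 0, 0, 1], [-0.892, -0.348, -0.13, 0, 0, 0, 1], [-0.892, -0.348, -0.13, 0, 0, 0, 1], [-0.892, -0.348, -0.13, 0, 0, 0, 1], [-0.892, -0.348, -0.13, 0, 0, 0, 1], [-0.892, -0.348, -0.13, 0, 0, 0, 1], [-0.892, -0.348, -0.13, 0, 0, 0, 1], [-0.892, -0.348, -0.13, 0, 0, 0, 1], [-0.892, -0.348, -0.13, 0, 0, 0, 1]], "newtons": 50}}

```text
time: 1.1
tcp_pos: [0.5184, 0.309, 0.2576]
tcp_rot: [0.001, 0.196, 0.981, -0.001]
wrist_force: [0.5, -1.2, -0.0]
opening: 0.0942
gripper_force: 0.0
```

```bash
cat >> h.py <<'E'
from scipy.spatial.transform import Rotation as Ro
def go(P,yaw=None):
    "shares to world TCP P; yaw = wanted angle of closing axis"
    s=observe();q=s['tcp_rot'];R=Ro.from_quat([q[1],q[2],q[3],q[0]]).as_matrix()
    y=np.arctan2(R[1,1],R[0,1])
    D=Ro.from_euler('z',0 if yaw is None else yaw-y)
    # target: tool straight down
    Y=y if yaw is None else yaw
    yy=np.array([np.cos(Y),np.sin(Y),0]);zz=np.array([0,0,-1.]);T=np.column_stack([np.cross(yy,zz),yy,zz])
    rv=Ro.from_matrix(R.T@T).as_rotvec()
    print('t',round(s['time'],2),'pos',np.round(s['tcp_pos'],4),'yaw',round(y,3),'open',round(s['opening'],4),'F',np.round(s['wrist_force'],1),'q7',round(s['q'][6],2))
    if P is not None: print('shift',(R.T@(np.array(P)-s['tcp_pos'])/.4).round(4),'turn',(rv/(np.pi/2)).round(4))
E
python3 - <<'E'
from h import *
go([.5135,.315,.132])
E
```

```text
t 1.1 pos [0.5184 0.309  0.2576] yaw 1.176 open 0.0942 F [ 0.5 -1.2 -0. ] q7 0.64
shift [0.0178 0.0094 0.314 ] turn [-0.0008  0.0016  0.    ]
```

Request:
{"api": "drive_tool", "payload": {"plan": [[0, 0, 0, 0, 0, 0, 1], [0, 0, 0, 0, 0, 0, 1], [0, 0, 0.08, 0, 0, 0, 1], [0, 0, 0.16, 0, 0, 0, 1], [0, 0, 0.24, 0, 0, 0, 1], [0, 0, 0.31, 0, 0, 0, 1], [0, 0, 0.31, 0, 0, 0, 1], [0, 0, 0.31, 0, 0, 0, 1], [0, 0, 0.31, 0, 0, 0, 0], [0, 0, 0.31, 0, 0, 0, 0], [0, 0, 0.31, 0, 0, 0, 0], [0, 0, 0.31, 0, 0, 0, 0]], "newtons": 50}}

```text
time: 2.1
tcp_pos: [0.5141, 0.3157, 0.1347]
tcp_rot: [0.001, 0.192, 0.981, 0.001]
wrist_force: [0.9, -0.5, -0.4]
opening: 0.071
gripper_force: 0.0
```

Request:
{"api": "drive_tool", "payload": {"plan": [[0, 0, 0, 0, 0, 0, 0], [0, 0, 0, 0, 0, 0, 0], [0, 0, 0, 0, 0, 0, 0], [0, 0, 0, 0, 0, 0, 0], [0, 0, 0, 0, 0, 0, 0], [0, 0, 0, 0, 0, 0, 0]], "newtons": 50}}

```text
time: 2.6
tcp_pos: [0.5137, 0.3153, 0.1334]
tcp_rot: [-0.0, 0.192, 0.981, -0.0]
wrist_force: [0.4, -0.9, 0.3]
opening: 0.031
gripper_force: 0.0
```

```bash
python3 - <<'E'
from h import *
go(None)
a=eyes.get_image('top');b=eyes.get_image('side')
A=cv2.resize(a[220:320,140:260],None,fx=3.3,fy=3.3,interpolation=cv2.INTER_CUBIC);B=cv2.resize(b[280:420,265:385],None,fx=3.3,fy=3.3,interpolation=cv2.INTER_CUBIC)
A=cv2.copyMakeBorder(A,0,B.shape[0]-A.shape[0],0,0,cv2.BORDER_CONSTANT)
cv2.imwrite('pics/g.png',cv2.convertScaleAbs(np.hstack([A,B]),alpha=1.5))
E
```

```text
t 2.6 pos [0.5137 0.3153 0.1334] yaw 1.184 open 0.031 F [ 0.4 -0.9  0.3] q7 0.65
```

View pics/g.png

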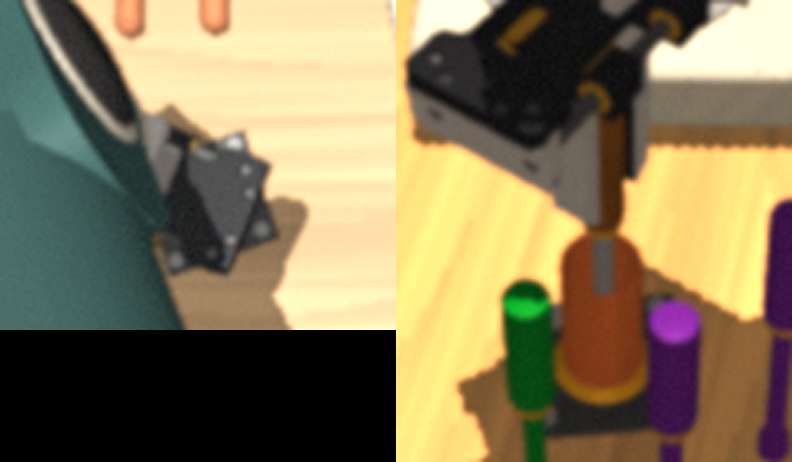

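The handle sits between the fingers at about (610, 170) in the crop, and the fingers are still closing. I'll finish the grip and lift.

Request:
{"api": "drive_tool", "payload": {"plan": [[0, 0, 0, 0, 0, 0, 0], [0, 0, 0, 0, 0, 0, 0], [0, 0, 0, 0, 0, 0, 0], [0, 0, 0, 0, 0, 0, 0], [0, 0, 0, 0, 0, 0, 0], [0, 0, 0, 0, 0, 0, 0]], "newtons": 50}}

```text
time: 3.2
tcp_pos: [0.5136, 0.3153, 0.1334]
tcp_rot: [-0.0, 0.192, 0.981, -0.0]
wrist_force: [-0.0, -0.6, -0.5]
opening: 0.0212
gripper_force: 50.0
```

Request:
{"api": "drive_tool", "payload": {"plan": [[0, 0, -0.02, 0, 0, 0, 0], [0, 0, -0.05, 0, 0, 0, 0], [0, 0, -0.1, 0, 0, 0, 0], [0, 0, -0.15, 0, 0, 0, 0], [0, 0, -0.2, 0, 0, 0, 0], [0, 0, -0.25, 0, 0, 0, 0], [0, 0, -0.3, 0, 0, 0, 0], [0, 0, -0.35, 0, 0, 0, 0], [0, 0, -0.4, 0, 0, 0, 0], [0, 0, -0.4, 0, 0, 0, 0], [0, 0, -0.4, 0, 0, 0, 0], [0, 0, -0.4, 0, 0, 0, 0]]}}

```text
time: 4.2
tcp_pos: [0.5134, 0.3151, 0.2932]
tcp_rot: [-0.0, 0.192, 0.981, -0.0]
wrist_force: [0.5, 0.3, -1.7]
opening: 0.0213
gripper_force: 50.0
```

```bash
python3 - <<'E'
from h import *
a=cv2.imread('pics/top0.png')
A=lambda u,v:((u+.5)/3.3-.5+245,(v+.5)/3.3-.5+170)
O=np.array([.5645,.0605])
for p in((187,222),(240,198),(283,228),(233,245),(168,278),(226,289),(300,290),(198,328),(256,330)):
    d=w('top',*A(*p),.083)[:2]-O;print(d.round(4),np.hypot(*d).round(4),np.degrees(np.arctan2(d[1],d[0])).round())
go([.5645,.0605,.30])
b=eyes.get_image('side');cv2.imwrite('pics/l.png',cv2.convertScaleAbs(cv2.resize(b[200:400,265:425],None,fx=3,fy=3,interpolation=cv2.INTER_CUBIC),alpha=1.5))
s=observe();print(px('side',[list(s['tcp_pos']),list(s['tcp_pos']+[0,0,-.126]),[.5135,.315,.006]]))
E
```

```text
[0.0316 0.0265] 0.0412 40.0
[ 0.0464 -0.0083] 0.0471 -10.0
[ 0.0258 -0.0357] 0.044 -54.0
[ 0.0156 -0.003 ] 0.0159 -11.0
[-0.0047  0.0395] 0.0398 97.0
[-0.0129  0.0022] 0.0131 170.0
[-0.0149 -0.0455] 0.0479 -108.0
[-0.0377  0.0208] 0.0431 151.0
[-0.04   -0.0165] 0.0433 -158.0
t 4.2 pos [0.5134 0.3151 0.2932] yaw 1.184 open 0.0213 F [ 0.5  0.3 -1.7] q7 0.63
shift [-0.3584 -0.5414 -0.0168] turn [-0.0002 -0.0001 -0.    ]
[[325.4 259.8]
 [326.6 322.6]
 [327.6 386.5]]
```

View pics/l.png

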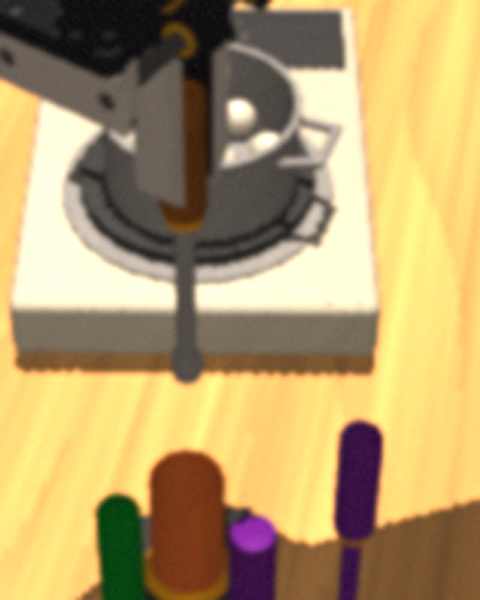

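The rod hangs vertically, with its foot at about (187, 380) in the crop, which is about 127 mm below the TCP. There is a gap among the beads at −86° and r ≈ 28 mm, so I'll move above it.

Request:
{"api": "drive_tool", "payload": {"plan": [[-0.03, -0.04, 0, 0, 0, 0, 0], [-0.08, -0.12, 0, 0, 0, 0, 0], [-0.13, -0.2, 0, 0, 0, 0, 0], [-0.18, -0.28, 0, 0, 0, 0, 0], [-0.23, -0.36, 0, 0, 0, 0, 0], [-0.28, -0.44, 0, 0, 0, 0, 0], [-0.33, -0.52, 0, 0, 0, 0, 0], [-0.37, -0.58, 0, 0, 0, 0, 0], [-0.389, -0.604, 0, 0, 0, 0, 0], [-0.389, -0.604, 0, 0, 0, 0, 0], [-0.389, -0.604, 0, 0, 0, 0, 0], [-0.389, -0.604, 0, 0, 0, 0, 0]]}}

```text
time: 5.25
tcp_pos: [0.5663, 0.0343, 0.293]
tcp_rot: [-0.0, 0.191, 0.982, 0.0]
wrist_force: [-0.3, 0.8, -2.5]
opening: 0.0217
gripper_force: 50.0
```

```bash
python3 - <<'E'
from h import *
go([.5665,.0325,.201])
b=eyes.get_image('side');cv2.imwrite('pics/p.png',cv2.convertScaleAbs(cv2.resize(b[160:300,260:400],None,fx=4,fy=4,interpolation=cv2.INTER_CUBIC),alpha=1.5))
th=np.linspace(0,2*np.pi,360);O=np.array([.5645,.0605])
c=px('side',np.c_[O[0]+.063*np.cos(th),O[1]+.063*np.sin(th),th*0+.130])
print('pred outer rim crop', ((c.min(0)-[260,160])*4),((c.max(0)-[260,160])*4))
s=observe();print('foot',(px('side',[list(s['tcp_pos']+[0,0,-.127])])-[260,160])*4)
t=s['tcp_rot'];R=Ro.from_quat([t[1],t[2],t[3],t[0]]).as_matrix()
a0=np.radians(-86);r0=np.array([np.cos(a0),np.sin(a0),0])*.03
for k in range(1,13):
    a=a0+np.radians(15*k);v=np.array([np.cos(a),np.sin(a),0])*.03-r0;print((R.T@v/.4).round(3)[:2].tolist())
E
```

```text
t 5.25 pos [0.5663 0.0343 0.293 ] yaw 1.186 open 0.0217 F [-0.3  0.8 -2.5] q7 1.14
shift [-0.0023 -0.0041  0.2299] turn [-0.0001 -0.0006 -0.    ]
pred outer rim crop [152. 212.] [418.  379.2]
foot [[292.8 198. ]]
[-0.016, 0.011]
[-0.029, 0.025]
[-0.038, 0.043]
[-0.042, 0.062]
[-0.041, 0.082]
[-0.034, 0.1]
[-0.024, 0.117]
[-0.009, 0.13]
[0.009, 0.138]
[0.028, 0.142]
[0.047, 0.141]
[0.066, 0.135]
```

View pics/p.png

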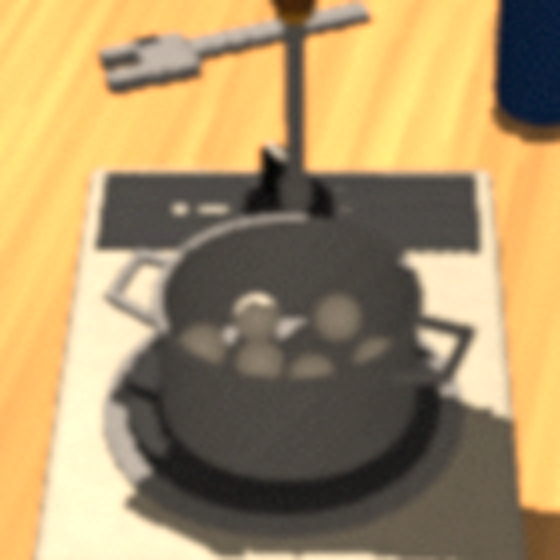

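The pot's rim spans about (162–420, 213–380) in the crop, which puts its centre near (0.563, 0.0605). The foot is above the gap, so I'll lower it.

Request:
{"api": "drive_tool", "payload": {"plan": [[0.0025, -0.004, 0, 0, 0, 0, 0], [0.0025, -0.004, 0.04, 0, 0, 0, 0], [0.0025, -0.004, 0.08, 0, 0, 0, 0], [0.0025, -0.004, 0.11, 0, 0, 0, 0], [0.0025, -0.004, 0.14, 0, 0, 0, 0], [0.0025, -0.004, 0.16, 0, 0, 0, 0], [0.0025, -0.004, 0.18, 0, 0, 0, 0], [0.0025, -0.004, 0.2, 0, 0, 0, 0], [0.0025, -0.004, 0.215, 0, 0, 0, 0], [0.0025, -0.004, 0.225, 0, 0, 0, 0], [0.0025, -0.004, 0.23, 0, 0, 0, 0], [0.0025, -0.004, 0.23, 0, 0, 0, 0]]}}

```text
time: 6.3
tcp_pos: [0.5651, 0.0317, 0.2012]
tcp_rot: [-0.0, 0.192, 0.981, -0.0]
wrist_force: [0.1, -0.1, -2.1]
opening: 0.0217
gripper_force: 50.0
```

Request:
{"api": "drive_tool", "payload": {"plan": [[0, 0, 0, 0, 0, 0, 0], [0, 0, 0, 0, 0, 0, 0]]}}

```text
time: 6.47
tcp_pos: [0.5653, 0.0317, 0.2019]
tcp_rot: [0.0, 0.192, 0.981, 0.0]
wrist_force: [-1.0, -0.6, -1.8]
opening: 0.0213
gripper_force: 50.0
```

```bash
python3 - <<'E'
from h import *
go([.5650,.0305,.200]); print(observe()['ft_torque'])
E
```

```text
t 6.47 pos [0.5653 0.0317 0.2019] yaw 1.184 open 0.0213 F [-1.  -0.6 -1.8] q7 1.17
shift [-0.0004 -0.0032  0.0047] turn [ 0.0002  0.0004 -0.    ]
[0.01825333 0.01014235 0.01688532]
```

Request:
{"api": "drive_tool", "payload": {"plan": [[-0.016, 0.011, 0.002, 0, 0, 0, 0], [-0.029, 0.025, 0.002, 0, 0, 0, 0], [-0.038, 0.043, 0.002, 0, 0, 0, 0], [-0.042, 0.062, 0.002, 0, 0, 0, 0], [-0.041, 0.082, 0.002, 0, 0, 0, 0], [-0.034, 0.1, 0.002, 0, 0, 0, 0], [-0.024, 0.117, 0.002, 0, 0, 0, 0], [-0.009, 0.13, 0.002, 0, 0, 0, 0], [0.009, 0.138, 0.002, 0, 0, 0, 0], [0.028, 0.142, 0.002, 0, 0, 0, 0], [0.047, 0.141, 0.002, 0, 0, 0, 0], [0.066, 0.135, 0.002, 0, 0, 0, 0]]}}

```text
time: 7.47
tcp_pos: [0.5609, 0.0919, 0.201]
tcp_rot: [0.001, 0.192, 0.981, -0.0]
wrist_force: [3.1, -5.7, -2.0]
opening: 0.0217
gripper_force: 50.0
```

Request:
{"api": "drive_tool", "payload": {"plan": [[0.016, -0.011, 0, 0, 0, 0, 0], [0.029, -0.025, 0, 0, 0, 0, 0], [0.038, -0.043, 0, 0, 0, 0, 0], [0.042, -0.062, 0, 0, 0, 0, 0], [0.041, -0.082, 0, 0, 0, 0, 0], [0.034, -0.1, 0, 0, 0, 0, 0], [0.024, -0.117, 0, 0, 0, 0, 0], [0.009, -0.13, 0, 0, 0, 0, 0], [-0.009, -0.138, 0, 0, 0, 0, 0], [-0.028, -0.142, 0, 0, 0, 0, 0], [-0.047, -0.141, 0, 0, 0, 0, 0], [-0.066, -0.135, 0, 0, 0, 0, 0]]}}

```text
time: 8.47
tcp_pos: [0.5653, 0.0312, 0.2003]
tcp_rot: [-0.001, 0.193, 0.981, -0.0]
wrist_force: [-2.6, 6.1, -1.8]
opening: 0.0216
gripper_force: 50.0
```

```bash
python3 - <<'E'
from h import *
go([.5640,.0305,.201])
b=eyes.get_image('side');cv2.imwrite('pics/s1.png',cv2.convertScaleAbs(cv2.resize(b[160:300,260:400],None,fx=4,fy=4,interpolation=cv2.INTER_CUBIC),alpha=1.8))
E
```

```text
t 8.47 pos [0.5653 0.0312 0.2003] yaw 1.183 open 0.0216 F [-2.6  6.1 -1.8] q7 1.18
shift [ 0.0023 -0.0027 -0.0017] turn [-0.0005 -0.001  -0.    ]
```

View pics/s1.png

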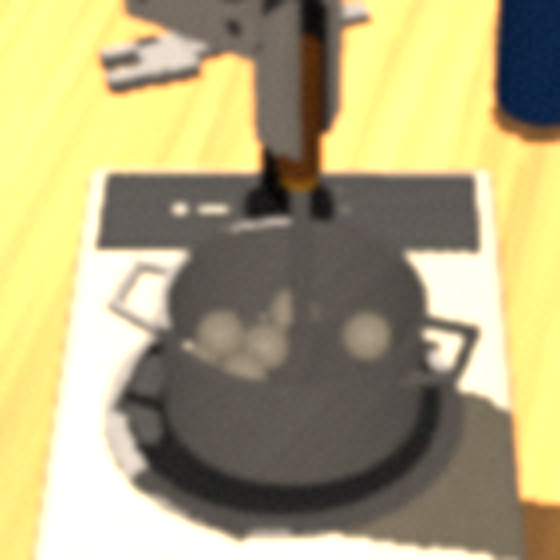

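The beads have moved, and the pot is about 1–2 mm to the right with its rim at (167–425). I'll keep stirring and follow its centre.

Request:
{"api": "drive_tool", "payload": {"plan": [[-0.014, 0.011, 0, 0, 0, 0, 0], [-0.026, 0.025, 0, 0, 0, 0, 0], [-0.035, 0.042, 0, 0, 0, 0, 0], [-0.039, 0.061, 0, 0, 0, 0, 0], [-0.038, 0.081, 0, 0, 0, 0, 0], [-0.031, 0.099, 0, 0, 0, 0, 0], [-0.021, 0.116, 0, 0, 0, 0, 0], [-0.006, 0.129, 0, 0, 0, 0, 0], [0.012, 0.137, 0, 0, 0, 0, 0], [0.031, 0.141, 0, 0, 0, 0, 0], [0.05, 0.14, 0, 0, 0, 0, 0], [0.069, 0.134, 0, 0, 0, 0, 0]]}}

```text
time: 9.52
tcp_pos: [0.5596, 0.0922, 0.201]
tcp_rot: [0.001, 0.192, 0.981, 0.0]
wrist_force: [3.3, -6.8, -1.5]
opening: 0.0212
gripper_force: 50.0
```

Request:
{"api": "drive_tool", "payload": {"plan": [[0.016, -0.011, 0, 0, 0, 0, 0], [0.029, -0.025, 0, 0, 0, 0, 0], [0.038, -0.043, 0, 0, 0, 0, 0], [0.042, -0.062, 0, 0, 0, 0, 0], [0.041, -0.082, 0, 0, 0, 0, 0], [0.034, -0.1, 0, 0, 0, 0, 0], [0.024, -0.117, 0, 0, 0, 0, 0], [0.009, -0.13, 0, 0, 0, 0, 0], [-0.009, -0.138, 0, 0, 0, 0, 0], [-0.028, -0.142, 0, 0, 0, 0, 0], [-0.047, -0.141, 0, 0, 0, 0, 0], [-0.066, -0.135, 0, 0, 0, 0, 0]]}}

```text
time: 10.52
tcp_pos: [0.5644, 0.0318, 0.2005]
tcp_rot: [-0.0, 0.192, 0.981, 0.0]
wrist_force: [-0.7, 0.5, -0.9]
opening: 0.0216
gripper_force: 50.0
```

Request:
{"api": "drive_tool", "payload": {"plan": [[-0.016, 0.011, 0, 0, 0, 0, 0], [-0.029, 0.025, 0, 0, 0, 0, 0], [-0.038, 0.043, 0, 0, 0, 0, 0], [-0.042, 0.062, 0, 0, 0, 0, 0], [-0.041, 0.082, 0, 0, 0, 0, 0], [-0.034, 0.1, 0, 0, 0, 0, 0], [-0.024, 0.117, 0, 0, 0, 0, 0], [-0.009, 0.13, 0, 0, 0, 0, 0], [0.009, 0.138, 0, 0, 0, 0, 0], [0.028, 0.142, 0, 0, 0, 0, 0], [0.047, 0.141, 0, 0, 0, 0, 0], [0.066, 0.135, 0, 0, 0, 0, 0]]}}

```text
time: 11.52
tcp_pos: [0.5595, 0.0916, 0.2009]
tcp_rot: [0.001, 0.192, 0.981, -0.0]
wrist_force: [0.0, -4.7, -1.9]
opening: 0.0213
gripper_force: 50.0
```

Request:
{"api": "drive_tool", "payload": {"plan": [[0.016, -0.011, 0, 0, 0, 0, 0], [0.029, -0.025, 0, 0, 0, 0, 0], [0.038, -0.043, 0, 0, 0, 0, 0], [0.042, -0.062, 0, 0, 0, 0, 0], [0.041, -0.082, 0, 0, 0, 0, 0], [0.034, -0.1, 0, 0, 0, 0, 0], [0.024, -0.117, 0, 0, 0, 0, 0], [0.009, -0.13, 0, 0, 0, 0, 0], [-0.009, -0.138, 0, 0, 0, 0, 0], [-0.028, -0.142, 0, 0, 0, 0, 0], [-0.028, -0.142, 0, 0, 0, 0, 0], [-0.028, -0.142, 0, 0, 0, 0, 0]]}}

```text
time: 12.52
tcp_pos: [0.5497, 0.0353, 0.2005]
tcp_rot: [0.0, 0.192, 0.981, 0.0]
wrist_force: [2.6, 4.6, -1.7]
opening: 0.0218
gripper_force: 50.0
```

Request:
{"api": "drive_tool", "payload": {"plan": [[0, 0, -0.02, 0, 0, 0, 0], [0, 0, -0.04, 0, 0, 0, 0], [0, 0, -0.07, 0, 0, 0, 0], [0, 0, -0.1, 0, 0, 0, 0], [0, 0, -0.13, 0, 0, 0, 0], [0, 0, -0.16, 0, 0, 0, 0], [0, 0, -0.19, 0, 0, 0, 0], [0, 0, -0.22, 0, 0, 0, 0], [0, 0, -0.23, 0, 0, 0, 0], [0, 0, -0.23, 0, 0, 0, 0]]}}

```text
time: 13.35
tcp_pos: [0.5492, 0.0347, 0.2932]
tcp_rot: [0.0, 0.192, 0.981, 0.0]
wrist_force: [0.7, 1.0, -1.2]
opening: 0.0213
gripper_force: 50.0
```

```bash
python3 - <<'E'
from h import *
go([.5135,.3165,.293])
b=eyes.get_image('side');cv2.imwrite('pics/s2.png',cv2.convertScaleAbs(cv2.resize(b[110:300,240:420],None,fx=3.1,fy=3.1,interpolation=cv2.INTER_CUBIC),alpha=1.8))
s=observe();print((px('side',[list(s['tcp_pos']),list(s['tcp_pos']+[0,0,-.127])])-[240,110])*3.1)
E
```

```text
t 13.35 pos [0.5492 0.0347 0.2932] yaw 1.184 open 0.0213 F [ 0.7  1.  -1.2] q7 1.13
shift [3.486e-01 6.188e-01 5.000e-04] turn [ 0.0002  0.0004 -0.    ]
[[317.75 132.37]
 [316.82 313.41]]
```

View pics/s2.png

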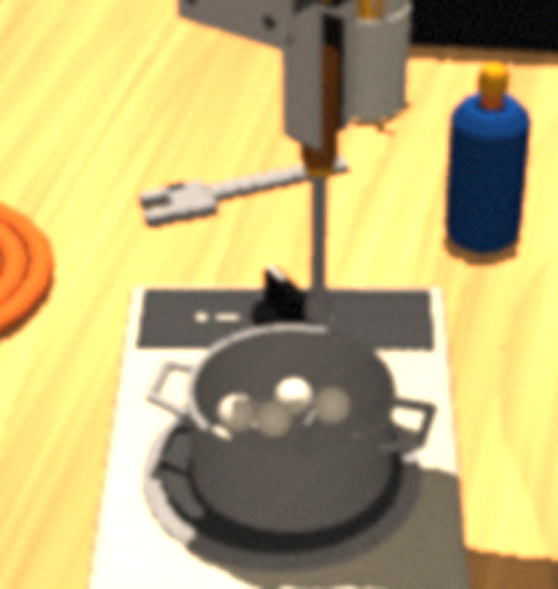

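The pot is still on the disc with its rim at (190–395) in the crop. The rod is vertical and its foot is clear at (318, 318). Next I'll take it back to the stand.

Request:
{"api": "drive_tool", "payload": {"plan": [[0.03, 0.05, 0, 0, 0, 0, 0], [0.07, 0.12, 0, 0, 0, 0, 0], [0.115, 0.2, 0, 0, 0, 0, 0], [0.16, 0.28, 0, 0, 0, 0, 0], [0.205, 0.36, 0, 0, 0, 0, 0], [0.25, 0.44, 0, 0, 0, 0, 0], [0.295, 0.52, 0, 0, 0, 0, 0], [0.33, 0.58, 0, 0, 0, 0, 0], [0.35, 0.618, 0, 0, 0, 0, 0], [0.35, 0.618, 0, 0, 0, 0, 0], [0.35, 0.618, 0, 0, 0, 0, 0], [0.35, 0.618, 0, 0, 0, 0, 0]]}}

```text
time: 14.4
tcp_pos: [0.5125, 0.3157, 0.2919]
tcp_rot: [-0.0, 0.193, 0.981, -0.001]
wrist_force: [-0.2, 0.0, -0.6]
opening: 0.0213
gripper_force: 50.0
```

Request:
{"api": "drive_tool", "payload": {"plan": [[0, 0, 0, 0, 0, 0, 0], [0, 0, 0.05, 0, 0, 0, 0], [0, 0, 0.1, 0, 0, 0, 0], [0, 0, 0.14, 0, 0, 0, 0], [0, 0, 0.17, 0, 0, 0, 0], [0, 0, 0.2, 0, 0, 0, 0], [0, 0, 0.2, 0, 0, 0, 0], [0, 0, 0.2, 0, 0, 0, 0]]}}

```text
time: 15.07
tcp_pos: [0.5124, 0.3164, 0.2127]
tcp_rot: [-0.0, 0.192, 0.981, -0.0]
wrist_force: [0.7, 0.4, -1.3]
opening: 0.0215
gripper_force: 50.0
```

```bash
python3 - <<'E'
from h import *
go([.513,.3165,.1345])
b=eyes.get_image('side');cv2.imwrite('pics/r.png',cv2.convertScaleAbs(cv2.resize(b[280:420,265:385],None,fx=4,fy=4,interpolation=cv2.INTER_CUBIC),alpha=1.5))
E
```

```text
t 15.07 pos [0.5124 0.3164 0.2127] yaw 1.184 open 0.0215 F [ 0.7  0.4 -1.3] q7 0.64
shift [-0.0013  0.0007  0.1954] turn [-0.0003 -0.0001 -0.    ]
```

View pics/r.png

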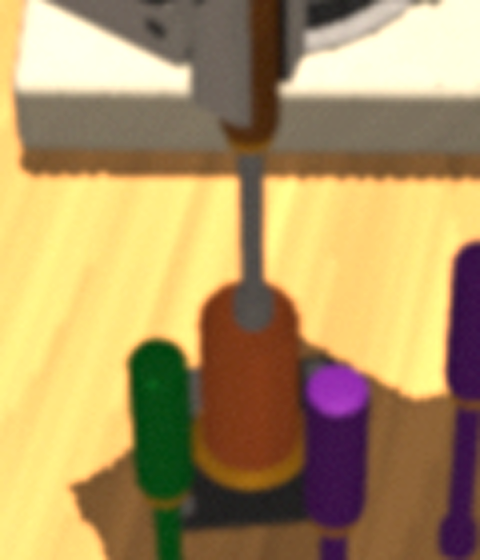

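The foot at (253, 320) sits over the mouth's centre at about (249, 320). I'll lower it, release, then go straight up.

Request:
{"api": "drive_tool", "payload": {"plan": [[0, 0, 0.04, 0, 0, 0, 0], [0, 0, 0.08, 0, 0, 0, 0], [0, 0, 0.12, 0, 0, 0, 0], [0, 0, 0.15, 0, 0, 0, 0], [0, 0, 0.175, 0, 0, 0, 0], [0, 0, 0.19, 0, 0, 0, 0], [0, 0, 0.196, 0, 0, 0, 0], [0, 0, 0.196, 0, 0, 0, 0], [0, 0, 0.196, 0, 0, 0, 0], [0, 0, 0.196, 0, 0, 0, 0.3], [0, 0, 0.196, 0, 0, 0, 0.4], [0, 0, 0.196, 0, 0, 0, 0.6]]}}

```text
time: 16.12
tcp_pos: [0.5126, 0.3169, 0.1348]
tcp_rot: [0.0, 0.192, 0.981, 0.0]
wrist_force: [0.4, 0.1, -0.9]
opening: 0.0376
gripper_force: 0.0
```

Request:
{"api": "drive_tool", "payload": {"plan": [[0, 0, 0, 0, 0, 0, 0.9], [0, 0, 0, 0, 0, 0, 0.9], [0, 0, 0, 0, 0, 0, 0.9], [0, 0, 0, 0, 0, 0, 0.9], [0, 0, 0, 0, 0, 0, 0.9], [0, 0, -0.06, 0, 0, 0, 0.9], [0, 0, -0.12, 0, 0, 0, 0.9], [0, 0, -0.18, 0, 0, 0, 0.9], [0, 0, -0.24, 0, 0, 0, 0.9], [0, 0, -0.3, 0, 0, 0, 0.9], [0, 0, -0.34, 0, 0, 0, 0.9], [0, 0, -0.34, 0, 0, 0, 0.9]]}}

```text
time: 17.12
tcp_pos: [0.5134, 0.3174, 0.2738]
tcp_rot: [0.002, 0.192, 0.981, 0.002]
wrist_force: [0.1, 0.4, 0.6]
opening: 0.0847
gripper_force: 0.0
```

```bash
python3 - <<'E'
from h import *
go([.6005,-.103,.16],-0.770+np.pi/2)
a=eyes.get_image('side');b=a
A=cv2.resize(a[280:420,265:385],None,fx=3,fy=3,interpolation=cv2.INTER_CUBIC);B=cv2.resize(b[160:300,260:400],None,fx=3,fy=3,interpolation=cv2.INTER_CUBIC)
cv2.imwrite('pics/d.png',cv2.convertScaleAbs(np.hstack([A,B]),alpha=1.5))
E
```

```text
t 17.12 pos [0.5134 0.3174 0.2738] yaw 1.184 open 0.0847 F [0.1 0.4 0.6] q7 0.63
shift [-0.5973 -0.8922  0.2825] turn [0.0029 0.0011 0.2439]
```

View pics/d.png

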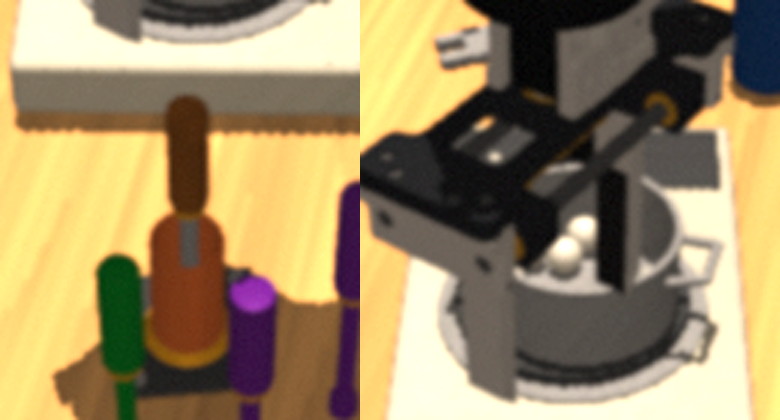

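The stirrer stands upright in the pipe with its handle at (187, 150) in the crop. That was my 11th picture, one over the limit of 10, so I won't view any more and will check numerically from here. Next is the dial.

Request:
{"api": "drive_tool", "payload": {"plan": [[-0.05, -0.07, 0, 0, 0, 0.03, 0.7], [-0.11, -0.16, 0, 0, 0, 0.06, 0.7], [-0.17, -0.25, 0, 0, 0, 0.1, 0.7], [-0.23, -0.34, 0, 0, 0, 0.14, 0.7], [-0.29, -0.43, 0, 0, 0, 0.18, 0.7], [-0.35, -0.52, 0, 0, 0, 0.22, 0.7], [-0.41, -0.61, 0, 0, 0, 0.244, 0.7], [-0.47, -0.7, 0, 0, 0, 0.244, 0.7], [-0.53, -0.79, 0, 0, 0, 0.244, 0.7], [-0.599, -0.89, 0, 0, 0, 0.244, 0.7], [-0.599, -0.89, 0, 0, 0, 0.244, 0.7], [-0.599, -0.89, 0, 0, 0, 0.244, 0.7]]}}

```text
time: 18.17
tcp_pos: [0.5993, -0.1091, 0.269]
tcp_rot: [-0.0, 0.379, 0.926, -0.001]
wrist_force: [-0.3, -0.4, -0.7]
opening: 0.0656
gripper_force: 0.0
```

Request:
{"api": "drive_tool", "payload": {"plan": [[0, 0, 0, 0, 0, 0, 0.6], [0, 0, 0.05, 0, 0, 0, 0.6], [0, 0, 0.1, 0, 0, 0, 0.6], [0, 0, 0.15, 0, 0, 0, 0.6], [0, 0, 0.2, 0, 0, 0, 0.6], [0, 0, 0.25, 0, 0, 0, 0.6], [0, 0, 0.3, 0, 0, 0, 0.6], [0, 0, 0.35, 0, 0, 0, 0.6], [0, 0, 0.4, 0, 0, 0, 0.6], [0, 0, 0.4, 0, 0, 0, 0.6], [0, 0, 0.4, 0, 0, 0, 0.6]]}}

```text
time: 19.08
tcp_pos: [0.5993, -0.1021, 0.1096]
tcp_rot: [-0.001, 0.375, 0.927, -0.0]
wrist_force: [0.6, 0.1, 0.6]
opening: 0.0561
gripper_force: 0.0
```

```bash
python3 - <<'E'
from h import *
go([.6005,-.103,.069],-0.770+np.pi/2)
E
```

```text
t 19.08 pos [ 0.5993 -0.1021  0.1096] yaw 0.802 open 0.0561 F [0.6 0.1 0.6] q7 1.12
shift [-0.0039  0.0006  0.1015] turn [-0.0008 -0.0011  0.0008]
```

Request:
{"api": "drive_tool", "payload": {"plan": [[-0.002, 0, 0.03, 0, 0, 0, 0.5], [-0.003, 0, 0.06, 0, 0, 0, 0.5], [-0.003, 0, 0.085, 0, 0, 0, 0.5], [-0.003, 0, 0.1, 0, 0, 0, 0.5], [-0.003, 0, 0.101, 0, 0, 0, 0.5], [-0.003, 0, 0.101, 0, 0, 0, 0.5], [-0.003, 0, 0.101, 0, 0, 0, 0], [-0.003, 0, 0.101, 0, 0, 0, 0], [-0.003, 0, 0.101, 0, 0, 0, 0], [-0.003, 0, 0.101, 0, 0, 0, 0], [-0.003, 0, 0.101, 0, 0, 0, 0], [-0.003, 0, 0.101, 0, 0, 0, 0]], "newtons": 15}}

```text
time: 20.08
tcp_pos: [0.6015, -0.1034, 0.0702]
tcp_rot: [0.001, 0.375, 0.927, 0.001]
wrist_force: [0.6, -1.4, -2.1]
opening: 0.0119
gripper_force: 15.0
```

Request:
{"api": "drive_tool", "payload": {"plan": [[0, 0, 0, 0, 0, 0, 0], [0, 0, 0, 0, 0, 0, 0], [0, 0, 0, 0, 0, 0, 0], [0, 0, 0, 0, 0, 0, 0], [0, 0, 0, 0, 0, 0, 0], [0, 0, 0, 0, 0, 0, 0], [0, 0, 0, 0, 0, 0, 0], [0, 0, 0, 0, 0, 0, 0]], "newtons": 15}}

```text
time: 20.75
tcp_pos: [0.6014, -0.1036, 0.0701]
tcp_rot: [0.0, 0.375, 0.927, 0.0]
wrist_force: [4.1, 3.4, -0.0]
opening: 0.0122
gripper_force: 15.0
```

```bash
python3 - <<'E'
from h import *
go([.6005,-.103,.069],.208+np.pi/2)
E
```

```text
t 20.75 pos [ 0.6014 -0.1036  0.0701] yaw 0.801 open 0.0122 F [ 4.1  3.4 -0. ] q7 1.14
shift [ 0.0026 -0.0006  0.0028] turn [ 5.000e-04  6.000e-04 -6.223e-01]
```

Request:
{"api": "drive_tool", "payload": {"plan": [[0, 0, 0, 0, 0, -0.06, 0], [0, 0, 0, 0, 0, -0.12, 0], [0, 0, 0, 0, 0, -0.18, 0], [0, 0, 0, 0, 0, -0.24, 0], [0, 0, 0, 0, 0, -0.3, 0], [0, 0, 0, 0, 0, -0.36, 0], [0, 0, 0, 0, 0, -0.42, 0], [0, 0, 0, 0, 0, -0.48, 0], [0, 0, 0, 0, 0, -0.54, 0], [0, 0, 0, 0, 0, -0.59, 0], [0, 0, 0, 0, 0, -0.622, 0], [0, 0, 0, 0, 0, -0.622, 0]]}}

```text
time: 21.75
tcp_pos: [0.6014, -0.1038, 0.0702]
tcp_rot: [0.001, -0.105, 0.994, 0.0]
wrist_force: [4.0, 3.5, 0.3]
opening: 0.0117
gripper_force: 15.0
```

Request:
{"api": "drive_tool", "payload": {"plan": [[0, 0, 0, 0, 0, 0, 0], [0, 0, 0, 0, 0, 0, 0], [0, 0, 0, 0, 0, 0, 0.2], [0, 0, 0, 0, 0, 0, 0.4], [0, 0, 0, 0, 0, 0, 0.5], [0, 0, 0, 0, 0, 0, 0.5], [0, 0, 0, 0, 0, 0, 0.5], [0, 0, -0.05, 0, 0, 0, 0.5], [0, 0, -0.13, 0, 0, 0, 0.5], [0, 0, -0.21, 0, 0, 0, 0.5], [0, 0, -0.3, 0, 0, 0, 0.5], [0, 0, -0.4, 0, 0, 0, 0.5]]}}

```text
time: 22.75
tcp_pos: [0.6, -0.1042, 0.2308]
tcp_rot: [-0.001, -0.103, 0.995, 0.0]
wrist_force: [-0.3, -0.0, 0.7]
opening: 0.0472
gripper_force: 0.0
```

```bash
python3 - <<'E'
from h import *
go([.40,-.20,.35])
E
```

```text
t 22.75 pos [ 0.6    -0.1042  0.2308] yaw 1.778 open 0.0472 F [-0.3 -0.   0.7] q7 1.95
shift [ 0.5389 -0.1316 -0.2971] turn [ 0.0002 -0.001   0.    ]
```

Request:
{"api": "drive_tool", "payload": {"plan": [[0, 0, -0.1, 0, 0, 0, 0.5], [0.05, 0, -0.2, 0, 0, 0, 0.5], [0.13, -0.03, -0.3, 0, 0, 0, 0.5], [0.22, -0.06, -0.3, 0, 0, 0, 0.5], [0.31, -0.09, -0.3, 0, 0, 0, 0.5], [0.4, -0.12, -0.3, 0, 0, 0, 0.5], [0.5, -0.13, -0.3, 0, 0, 0, 0.5], [0.54, -0.13, -0.3, 0, 0, 0, 0.5], [0.54, -0.13, -0.3, 0, 0, 0, 0.5], [0.54, -0.13, -0.3, 0, 0, 0, 0.5]]}}

```text
time: 23.58
tcp_pos: [0.3998, -0.1996, 0.3504]
tcp_rot: [0.001, -0.103, 0.995, -0.0]
wrist_force: [1.0, 0.1, 0.3]
opening: 0.0469
gripper_force: 0.0
```

```bash
python3 - <<'E'
from h import *
a=eyes.get_image('top').astype(int);o=cv2.imread('pics/top0.png').astype(int)
# ascii-ish: dial zone grey values
g=a.mean(2)
print('new');print(g[206:256,374:412:1][::2,::1].astype(int).__str__() if 0 else '')
def line(g):  # white pointer: bright px near bar top within 26mm of the dial centre
    out=[]
    for ang in np.arange(-180,180,3):
        t=np.radians(ang);v=0
        for rr in(.013,.017,.021):
            p=px('top',[[.6010+rr*np.cos(t),-.1036+rr*np.sin(t),.0885]])[0]
            v+=cv2.remap(g.astype(np.float32),np.float32([[p[0]]]),np.float32([[p[1]]]),cv2.INTER_LINEAR)[0,0]
        out.append((v/3,ang))
    out.sort(reverse=True);return [(int(v),int(x)) for v,x in out[:7]]
print('old',line(o.mean(2)));print('new',line(g))
d=np.abs(a-o).max(2)>40;print('bystander changes: ')
for n,(u0,u1,v0,v1) in dict(stand=(165,225,255,305),looks=(130,195,260,332),bend=(170,215,180,235),drier=(470,515,262,303),wrench=(455,520,160,232)).items(): print(n,d[v0:v1,u0:u1].sum(),a[v0:v1,u0:u1].mean().round(),o[v0:v1,u0:u1].mean().round())
# beads: count white blobs in pot
p=px('top',[[.562,.0605,.083]])[0].astype(int);c=g[p[1]-36:p[1]+36,p[0]-36:p[0]+36]
b=cv2.GaussianBlur(c.astype(np.float32),(0,0),1.5);mx=(b==cv2.dilate(b,np.ones((9,9))))&(b>b.max()*.8)
print([(int(x)+p[0]-36,int(y)+p[1]-36,int(b[y,x])) for y,x in zip(*np.where(mx))])
E
```

```text
new

old [(153, -39), (151, -42), (146, -36), (144, -45), (132, -33), (131, -48), (117, -30)]
new [(167, 12), (167, 15), (162, 18), (157, 9), (147, 21), (140, 6), (128, 24)]
bystander changes: 
stand 1 121.0 111.0
looks 1 131.0 120.0
bend 0 134.0 123.0
drier 838 62.0 89.0
wrench 0 151.0 138.0
[(np.int64(279), np.int64(216), 181), (np.int64(349), np.int64(216), 180), (np.int64(308), np.int64(231), 179), (np.int64(324), np.int64(233), 179), (np.int64(315), np.int64(239), 168), (np.int64(295), np.int64(240), 179), (np.int64(324), np.int64(244), 179), (np.int64(335), np.int64(248), 178), (np.int64(315), np.int64(251), 169), (np.int64(291), np.int64(256), 178), (np.int64(334), np.int64(259), 178), (np.int64(324), np.int64(263), 169), (np.int64(300), np.int64(270), 179), (np.int64(317), np.int64(274), 179), (np.int64(307), np.int64(275), 165), (np.int64(285), np.int64(287), 182), (np.int64(347), np.int64(287), 180)]
```

```bash
python3 - <<'E'
from h import *
o=cv2.imread('pics/top0.png').mean(2);g=eyes.get_image('top').mean(2)
def cent(g,c,z,rad,thr):
    u,v=px('top',[[c[0],c[1],z]])[0];Y,X=np.mgrid[0:480,0:640]
    W=np.clip(g-thr,0,None)*((X-u)**2+(Y-v)**2<rad**2);return w('top',(W*X).sum()/W.sum(),(W*Y).sum()/W.sum(),z)[:2]
C=np.array([.601,-.1036]);C2=np.array([.6008,-.1033])
an=lambda d:np.degrees(np.arctan2(d[1],d[0])).round(1)
for n,im,t in(('old',o,-.77),('new',g,.22)):
    P=cent(im,C+.018*np.array([np.cos(t),np.sin(t)]),.0885,5,110 if n=='new' else 100)
    D=cent(im,(.6611,-.0906),.0555,4,90);B=cent(im,(.641,-.094),.0555,4,90)
    print(n,'ptr',P,an(P-C),'dot',D,'bar',B,'off',an(D-C),an(B-C),an(D-B))
# pointer line principal axis
    # case yaw from edges of white case
m=np.uint8((o>120)&1)
a=cv2.imread('pics/top0.png').astype(int);sat=a.max(2)-a.min(2)
m=np.uint8((sat<25)&(o>85))*255; m[:170]=0;m[330:]=0;m[:,:240]=0;m[:,440:]=0
k=max(cv2.findContours(m,0,2)[0],key=cv2.contourArea);box=cv2.boxPoints(cv2.minAreaRect(k));print(box.round(1).tolist())
bw=np.array([w('top',*p,.055)[:2] for p in box])
for i in range(4): e=bw[i]-bw[i-1];print(np.hypot(*e).round(4),an(e)%90)
print(bw.mean(0))
E
```

```text
old ptr [ 0.6128 -0.1134] -39.7 dot [ 0.6611 -0.0905] bar [ 0.6427 -0.0942] off 12.3 12.7 11.4
new ptr [ 0.6165 -0.0997] 14.1 dot [ 0.661  -0.0904] bar [ 0.6425 -0.0942] off 12.4 12.8 11.6
[[254.89999389648438, 214.10000610351562], [396.5, 180.39999389648438], [420.29998779296875, 280.5], [278.70001220703125, 314.20001220703125]]
0.2264 12.7
0.3232 12.0
0.2281 10.5
0.3143 11.700000000000003
[0.5771  0.00945]
```

```bash
python3 - <<'E'
from h import *
print(r.finish_job())
E
```

```text
the job is handed in; nothing more can be done
None
```

I stirred the beads about 2.9 turns, stood the stirrer back in its pipe stand, turned the dial to within about 2° of the off mark, and handed the job in at about 24 s; the pot slid 1–2 mm but stayed on its disc, all nine beads appear to be in it, the arm hid the drier in the last check, and I viewed 11 pictures against the limit of 10.

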